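# Mesh a splined stub shaft in a gear reducer and hold it home against the spring

### The job

Lift the loose dust cap off the gear reducer's upright output hub and set it, the same way up, down in the shallow round dish, lowering it in rather than dropping it. Then take the splined stub shaft out of its wooden stand by its square head, turn it until its four splines line up with the cross-shaped socket of the hub, slide it fully home until its collar rests on the hub, and keep pressing it down against the spring inside: finish still gripping it and holding it down, do not let go. Leave the nut, the bearing and the bolt where they lie.

Things in the scene. Friction and masses are not known exactly. Their poses are not given: they have to be found in the camera images.
- gearbox: grey gear reducer fixed to the bench, foot 130 x 112 mm, flat top 75 mm high, cooling ribs on two sides, short input shaft on its +x side. Origin: centre of its underside, z up. A round steel output hub (64 mm diameter) stands upright out of the middle of its top.
- socket_mouth (a point): centre of the steel hub's face, 88 mm above the bench, z up. Its socket is a cross: two slots 10 mm wide, 39 long, along this point's x and y axes (same every quarter turn), with a round middle of 20 mm; 44 deep. The hub stands at any angle to the housing and can turn stiffly (0.12 N m). The cap hides it at first.
- plunger (a joint): spring plunger at the bottom of the socket (brass disc, 16 mm): m pressed down. 0 at rest, its top 22 mm below the hub's face; 0.010 with the stub shaft fully home; at most 0.012. The spring pushes up with 3 N at 0 and 8 N at 0.010; if let go it lifts the shaft some millimetres.
- cap: black round dust cap, 74 mm diameter, loose over the hub (no thread, 2.5 mm play), 80 g. Origin: centre of its skirt's underside, z up, 76 mm above the bench at first. Skirt and top are 16 mm high; on top a round knob, 24 mm diameter (20 near its foot), 16 to 44 mm above the origin, to be gripped from above.
- dish: shallow round aluminium dish fixed to the bench, the holder for the cap: 94 mm outside, 86 mm inside diameter, rim 14 mm high, inner floor 4 mm above the bench. Origin: centre of its underside, z up. The dish and the stand stand to the left and the right of the reducer, either way round.
- stand: wooden block 80 x 80 x 45 mm fixed to the bench with a round hole of 42 mm diameter, 40 mm deep, in its top. Origin: centre of its underside, z up.
- stub: steel stub shaft upright in the stand, 220 g. Origin: underside centre of its collar (54 mm round, 8 thick), z up, 45 mm above the bench at first. Below: 4 splines in a cross along x and y, 36 mm tip to tip, 8 thick, 30 long with wedge tips (last 4 mm), round a 16 mm core 32 long. Above: square head 26 x 26 mm, 8 to 48 mm above the origin, its flats square to x and y, so in line with the splines.
- nut: loose hexagon nut, 24 x 27 x 13 mm, at the back on the left, not to be moved. Origin: centre of its underside.
- bearing: loose ball bearing, 62 mm diameter, 16 mm high, behind the reducer, not to be moved. Origin: centre of its underside.
- bolt: loose hex bolt, 25 x 85 x 23 mm, at the back on the right, not to be moved. Origin: centre of its underside.
Things that resemble listed ones, but are neither listed nor needed, are in the scene too. Of the things that look like the dish, take the one that is farthest to the robot's right at the start.

How it is judged:
By the outcome, as a careful person would: the job done as asked, in the order asked, and still so for the second after the job is handed in, while the arm keeps its last pose, push and grip.
It also fails if it takes over 61 s, if anything falls off the work surface, if the arm or the gripper's body presses on something with over 40 N, if the wrist force passes 120 N, or if a joint passes its speed limit or range.

### The arm

A 6-joint arm with a two-finger parallel gripper is mounted at the origin on a cart in front of the work surface, level with it; the furniture and walls round the work are solid. World frame = base frame: x ahead of the robot, y to its left, z up, the work surface at z = 0. Lengths are in mm, angles in degrees, forces in N, time in s.
With the tool pointing down it reaches from about 350 to 850 mm from the base axis. Payload 8.1 kg.
Tool frame: the origin (TCP) lies between the finger pads; the fingertips stand 17 mm ahead of it and the grasp point (between the pads) lies 2 mm behind it; z points along the fingers, y is the line along which they close (so a half turn about z gives the same grasp; the last joint's range is limited). The gripper opens to 85 mm and grips with 20 to 120 N. Pads are 22 mm wide; open, the fingers measure 114 mm over their backs; the gripper's body (76 mm by 85 mm) begins 54 mm behind the grasp point. The pads swing forward as they close: fully open they stand 13 mm farther back than shut.
Start: joints at [61.742, 7.471, 85.268, -0, 87.261, -4.893], TCP at [237.934, 550.811, 248.292] pointing down, gripper open.
Joint ranges: [-169.43, 169.43], [-51.17, 129.36], [1.28, 143.12], [-76.62, 256.62], [0, 156.53], [-152.29, 152.29]. Speed limits (degrees/s): [136.94, 136.94, 159.86, 180, 180, 180].

### API

Orientations are given as [roll, pitch, yaw] about the fixed x, y, z axes, in that order (R = Rz(yaw) Ry(pitch) Rx(roll)).
In Python, from bench import sense, snapshot, hand_in, trace, place_of gives the robot as it stands.
- The arm moves only by the shell command python3 -m handwheel 'ROWS' [FORCE]. ROWS is JSON, a list of rows, each a list of 7 numbers: the opening, from -1 (shut) to 1 (fully open), then the shift along the tool's x, y, z in cm, then the turn, a rotation vector about the tool's x, y, z in rad. A call has 1 to 12 rows; each row shifts and turns the commanded pose from where the row before left it, along the tool's axes as they then stand; what a row does not reach is not made up. A row lasts 1/12 s, in which the tool goes at most 41.7 mm and 7.16 degrees, less where a joint would pass 70% of its speed; a pose out of reach is approached as far as the arm can. A call with a gripper value outside its range is refused whole. The fingers move at their own pace and stop on an object; FORCE is the grip in N (left out, the last holds). Time passes only in rows, so rows that do not move let the fingers close. It gives the time, the measured TCP pose, the force, the opening and the grip force at its end, in the units of the state.
- sense(): the state, without advancing time (a new reading comes with each control period).
- snapshot(name): name is "side" or "top" or "wrist"; returns a dict with "image" (420x560x3 uint8, red, green, blue), "intrinsics" (3x3 intrinsics, pixels), "R" (3x3) and "t" (3): a world point X has camera coordinates R X + t. Camera axes: x right, y down, z forward; pixel columns grow to the right and rows downward; lengths in mm; the calibration is good to about 2 mm. A picture is of the moment at which its call begins. There is no depth.
- hand_in(): hands the job in; it is judged then, once.
Trained networks look in a picture, given as the dict that the camera call returned (one of the last four; its "shot" number tells which), for a name from the list of things; names that differ only in an ending like _2 or _b are one class to them, and where a whole thing is asked for, a point or a joint stands for the part that bears it (a point fixed in the world has none). Each returns a list of dicts, best first, with "conf" (0 to 1); they miss things now and then, are a little off and sometimes report something else, mostly with a low value. They report only what shows in the picture. A call takes as long as a camera call. They do not tell look-alikes from the thing itself.
- trace(picture, query): "pixels" (420x560 bool, what is visible of it).
- place_of(picture, query): "location" ([x, y, z] in mm, in world coordinates, good to about 4 mm: a listed point, or the origin of a listed thing).
The state is a dict: "time": time; "joint_pos": joint angles; "qd": joint speeds; "joint_efforts": joint torques, N m; "tool_pos": TCP position; "tcp_rot": TCP orientation; "ft_force": force on the tool from outside, world axes, zero at the start; "wrist_torque": the same for the moment, N m; "finger_gap": finger opening in mm; "grip_force": force on a finger pad.
Only numpy, scipy, OpenCV 4.12 (cv2) and the standard library are available. Lean on these libraries where they do the work, as an engineer would, in place of code of your own. Each camera call takes 0.05 s, during which the arm holds its last target. There are 200 camera calls.

## Working session

There is one attempt and no reset: what is moved stays moved. The work goes in short steps, Python scripts to look and compute and a shell command to move; the robot and the scene stay as the last step left them, time stands still between calls to the robot, and variables do not carry over. Pictures are saved under pics/ and viewed, at most 10 in all, crops included, and the job is handed in when it is done.

```bash
mkdir -p pics; ls; cat > h.py <<'E'
import numpy as np, cv2
from bench import sense, snapshot, hand_in, trace, place_of
def save(s,n): cv2.imwrite('pics/'+n+'.png', s["image"][:,:,::-1])
def proj(s,X):
    c=s["R"]@np.array(X,float)+s["t"]; p=np.array(s["intrinsics"])@c; return p[:2]/p[2]
def ray(s,uv):
    R=np.array(s["R"]);t=np.array(s["t"]); d=R.T@np.linalg.solve(np.array(s["intrinsics"]),[uv[0],uv[1],1]); return -R.T@t, d/np.linalg.norm(d)
def atz(s,uv,z):
    c,d=ray(s,uv); return c+d*(z-c[2])/d[2]
def tri(obs):
    A=np.zeros((3,3));b=np.zeros(3)
    for s,uv in obs:
        c,d=ray(s,uv);P=np.eye(3)-np.outer(d,d);A+=P;b+=P@c
    return np.linalg.solve(A,b)
E
python3 - <<'E'
from h import *
for n in ("side","top"):
    s=snapshot(n); s["R"]=np.array(s["R"]);save(s,n+'0')
    for q in ("gearbox","cap","dish","stand","stub","nut","bearing","bolt"):
        for r in place_of(s,q)[:4]: print(n,q,round(r["conf"],2),np.round(r["location"]),np.round(proj(s,r["location"])))
st=sense();print(st)
E
```

```text
pics
side gearbox 0.69 [595.   0.  -1.] [308. 250.]
side dish 0.97 [327. 236.   1.] [201. 214.]
side dish 0.75 [ 506. -228.    1.] [268. 302.]
side dish 0.74 [433. -35.  -2.] [235. 259.]
side stand 0.81 [463. 228.   4.] [253. 213.]
side stub 0.59 [461. 227.  42.] [251. 199.]
side bolt 0.48 [ 667. -285.   -2.] [361. 319.]
top gearbox 0.85 [595.  -2.  -2.] [286. 199.]
top cap 0.72 [596.   2.  77.] [284. 192.]
top dish 0.79 [434. -38.  -4.] [300. 267.]
top dish 0.74 [ 500. -227.    1.] [382. 240.]
top dish 0.59 [328. 235.  -1.] [181. 312.]
top stand 0.87 [459. 224.   3.] [189. 254.]
top stub 0.59 [464. 227.  46.] [182. 251.]
top stub 0.3 [459. 224.   1.] [189. 254.]
top nut 0.53 [661. 168.  -2.] [216. 171.]
top bearing 0.64 [754.  34.  -0.] [272. 134.]
top bolt 0.59 [ 668. -280.   -1.] [403. 170.]
top bolt 0.42 [462. 223.   3.] [189. 253.]
{'time': 0.9, 'joint_pos': array([ 6.17412080e+01,  7.47144840e+00,  8.52662943e+01, -4.24388160e-04,
        8.72623715e+01, -4.89594438e+00]), 'qd': array([-0.04302623, -0.0387463 , -0.08105423,  0.07813839, -0.05468657,
       -0.07405688]), 'joint_efforts': array([-1.69762876e-03, -5.69311166e+01, -5.00868344e+01, -5.01103186e-04,
        1.21031921e-03,  5.37972994e-06]), 'tool_pos': array([237.94526052, 550.81055294, 248.30372607]), 'tcp_rot': array([-1.79999850e+02,  4.12610028e-04,  1.56637173e+02]), 'ft_force': array([-0.18430235,  0.13858552,  0.6686964 ]), 'wrist_torque': array([ 0.02531534,  0.00421179, -0.00326625]), 'grip_force': 0.0, 'finger_gap': 85.28500855659996}
```

```bash
python3 - <<'E'
import cv2,numpy as np
a=cv2.imread('pics/top0.png');b=cv2.imread('pics/side0.png')
b2=b[130:360,150:430]; b2=cv2.resize(b2,(365,300))
a2=a[110:340,150:430]; a2=cv2.resize(a2,(800,600),interpolation=cv2.INTER_CUBIC)
cv2.imwrite('pics/topcrop.png',a2)
E
```

```text
(no output)
```

View pics/topcrop.png

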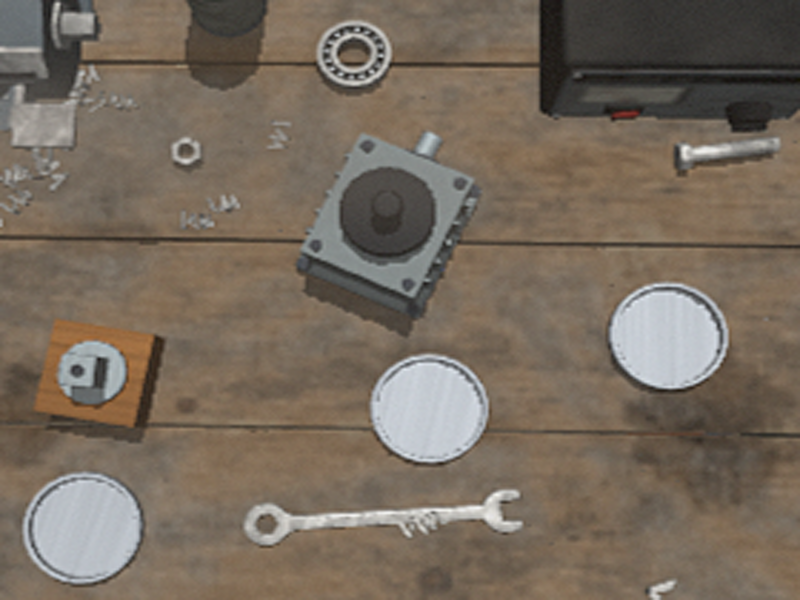

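View pics/side0.png

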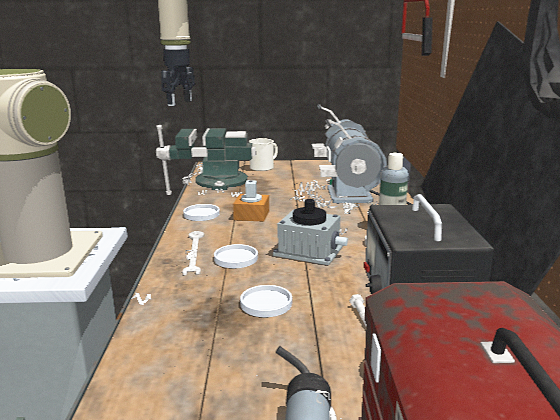

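Top view: the look-alike dishes are at crop pixels (83,528), (430,408) and (668,336). The last one, at top image (382,240), about x 503, y −228, is farthest to the robot's right, so it is the one meant. The crop shows it clearly. The stub and stand are at crop (95,373) and the cap on the reducer at (388,212). I'll move via the stub so I can look down on it.

```bash
cat >> h.py <<'E'
from scipy.spatial.transform import Rotation as Ro
def Rt(): return Ro.from_euler('xyz',sense()["tcp_rot"],degrees=True).as_matrix()
def togo(X,yaw=None):
    st=sense();R=Rt();d=R.T@(np.array(X)-st["tool_pos"])/10
    msg=f'shift cm {np.round(d,3)} dist {np.linalg.norm(d):.2f}'
    if yaw is not None:
        Rg=Ro.from_euler('xyz',[180,0,yaw],degrees=True).as_matrix()
        v=Ro.from_matrix(R.T@Rg).as_rotvec(); msg+=f' rotvec {np.round(v,4)}'
    print(msg)
E
python3 - <<'E'
from h import *
s=snapshot("wrist");R=np.array(s["R"]);c=-R.T@np.array(s["t"])
print("cam in tool",Rt().T@(c-sense()["tool_pos"]), Rt().T@R.T, s["intrinsics"])
togo([420,240,250]); togo([596,1,200])
E
```

```text
cam in tool [  66.77071723   -0.45200015 -126.53662204] [[-5.26398964e-04 -9.63929823e-01 -2.66156005e-01]
 [ 9.99999337e-01 -2.34931913e-04 -1.12693583e-03]
 [ 1.02375851e-03 -2.66156422e-01  9.63929308e-01]] [[339.2323401    0.         281.19198214]
 [  0.         339.2323401  207.92730598]
 [  0.           0.           1.        ]]
shift cm [-29.04  -21.312  -0.169] dist 36.02
shift cm [-54.676 -36.272   4.831] dist 65.79
```

```bash
python3 -m handwheel '[[1,-2.9,-2.13,0,0,0,0],[1,-2.9,-2.13,0,0,0,0],[1,-2.9,-2.13,0,0,0,0],[1,-2.9,-2.13,0,0,0,0],[1,-2.9,-2.13,0,0,0,0],[1,-2.9,-2.13,0,0,0,0],[1,-2.9,-2.13,0,0,0,0],[1,-2.9,-2.13,0,0,0,0],[1,-2.9,-2.13,0,0,0,0],[1,-2.9,-2.13,0,0,0,0]]'
python3 - <<'E'
from h import *
s=snapshot("wrist");save(s,"w1")
for q in ("stand","stub"):
    for r in place_of(s,q)[:2]: print(q,round(r["conf"],2),np.round(r["location"]),np.round(proj(s,r["location"])))
print(sense()["tool_pos"])
togo([596,1,200],110)
E
```

```text
time: 1.78
tool_pos: [420.3, 238.7, 248.6]
tcp_rot: [180.0, 0.0, 156.6]
ft_force: [0.7, 0.4, -0.2]
finger_gap: 85.7
grip_force: 0.0
stand 0.73 [457. 226.   0.] [284. 210.]
stub 0.82 [458. 228.  46.] [287. 222.]
[420.81970475 238.260273   248.48056512]
shift cm [-25.555 -14.718   4.859] dist 29.89 rotvec [3.000e-04 4.000e-04 8.094e-01]
```

View pics/w1.png

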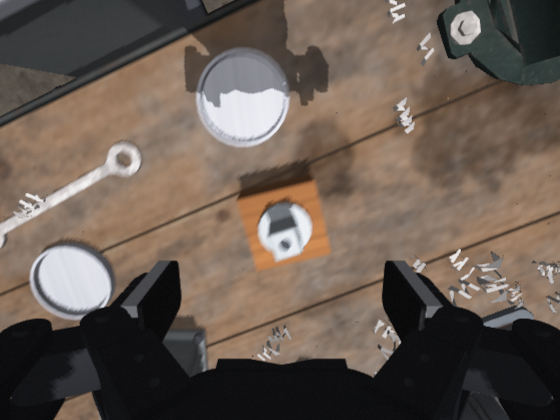

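The stub's square head shows at (285,232) in the stand. I'll measure its angle when I come back. Now on to the cap.

```bash
python3 -m handwheel '[[1,-2.84,-1.635,0.3,0,0,0],[1,-2.84,-1.635,0.3,0,0,0],[1,-2.84,-1.635,0.3,0,0,0],[1,-2.84,-1.635,0.3,0,0,0],[1,-2.84,-1.635,0.3,0,0,0],[1,-2.84,-1.635,0.3,0,0,0],[1,-2.84,-1.635,0.3,0,0,0],[1,-2.84,-1.635,0.3,0,0,0],[1,-2.84,-1.635,0.3,0,0,0],[1,0,0,0,0,0,0]]'
python3 - <<'E'
from h import *
s=snapshot("wrist");save(s,"w2")
for r in place_of(s,"cap")[:2]: print(round(r["conf"],2),np.round(r["location"],1),np.round(proj(s,r["location"])))
m=trace(s,"cap")[0]["pixels"];ys,xs=np.nonzero(m);print(xs.min(),xs.max(),ys.min(),ys.max())
print(sense()["tool_pos"])
np.savez('w2.npz',R=s["R"],t=s["t"],intrinsics=s["intrinsics"],m=m)
t=snapshot("top"); m=trace(t,"cap")
if m: ys,xs=np.nonzero(m[0]["pixels"]);print(m[0]["conf"],xs.min(),xs.max(),ys.min(),ys.max())
E
```

```text
time: 2.77
tool_pos: [597.9, 0.7, 220.0]
tcp_rot: [-179.9, 0.0, 156.5]
ft_force: [-0.2, 0.5, -0.2]
finger_gap: 85.4
grip_force: 0.0
0.87 [594.7   1.7  76.5] [282. 195.]
231 325 153 246
[595.81373976   4.96815532 220.87508198]
0.68 269 302 183 208
```

View pics/w2.png

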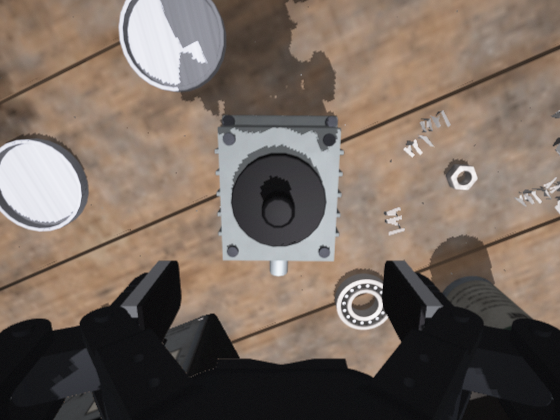

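Wrist view: cap disc centred at about (278,200), knob top at (278,211). The right-hand dish is at upper left, and the bearing and nut are clear of the approach.

```bash
python3 - <<'E'
from h import *
s=dict(np.load('w2.npz'))
print(atz(s,(278.3,211.5),120),atz(s,(278.3,200),92))
print(sense()["tool_pos"]); togo([594.8,2,150])
E
```

```text
[595.23912247  -1.26554369 120.        ] [594.02254867  -1.05976628  92.        ]
[595.6270057    5.49648804 221.44290251]
shift cm [-0.064 -0.357  7.144] dist 7.15
```

```bash
python3 -m handwheel '[[1,-0.16,-0.58,2.4,0,0,0],[1,0,0,2.4,0,0,0],[1,0,0,2.3,0,0,0],[1,0,0,0,0,0,0]]'
python3 - <<'E'
from h import *
s=snapshot("wrist")
a=dict(np.load('w2.npz'))
m=trace(s,"cap")[0]["pixels"];np.savez('w3.npz',**{k:s[k] for k in("R","t","intrinsics","image")},m=m)
save(s,"w3")
r=place_of(s,"cap")[0];print(r["conf"],r["location"],proj(s,r["location"]))
ys,xs=np.nonzero(m);print(xs.min(),xs.max(),ys.min(),ys.max())
print(sense()["tool_pos"])
E
```

```text
time: 3.35
tool_pos: [591.6, -0.4, 145.2]
tcp_rot: [-179.9, -0.4, 156.7]
ft_force: [-1.3, 0.5, -0.9]
finger_gap: 85.7
grip_force: 0.0
0.69 [593.6, -1.6, 73.9] [282.12762662 231.4149264 ]
219 348 177 302
[595.40360636  -1.25572255 151.71836485]
```

View pics/w3.png

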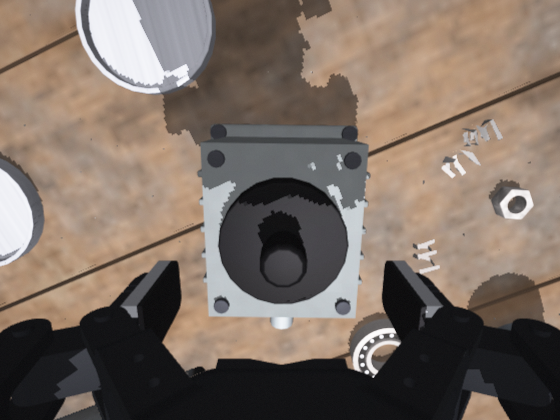

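Knob top at (284,264), disc centre at (283,240). I'll triangulate this against the previous view.

```bash
python3 - <<'E'
from h import *
a=dict(np.load('w2.npz'));b=dict(np.load('w3.npz'))
print("knob top",tri([(a,(278.3,211.5)),(b,(284,264))]),"disc",tri([(a,(278.3,200)),(b,(283.3,240))]))
print(atz(b,(284,264),120)); print(sense()["tool_pos"]);togo([594.5,-1,113])
E
```

```text
knob top [596.03288241  -1.62840514 116.9585083 ] disc [596.40378495  -2.13166776  81.56113775]
[594.76447355  -1.08064848 120.        ]
[595.40360636  -1.25572255 151.71836485]
shift cm [ 0.097 -0.014  3.872] dist 3.87
```

```bash
python3 -m handwheel '[[1,0.03,0,1.9,0,0,0],[1,0,0,1.9,0,0,0],[1,0,0,0,0,0,0],[-1,0,0,0,0,0,0],[-1,0,0,0,0,0,0],[-1,0,0,0,0,0,0],[-1,0,0,0,0,0,0],[-1,0,0,0,0,0,0],[-1,0,0,0,0,0,0],[-1,0,0,0,0,0,0]]' 40
```

```text
time: 4.33
tool_pos: [595.6, -2.1, 113.7]
tcp_rot: [180.0, 0.1, 156.6]
ft_force: [-1.1, 0.6, 5.7]
finger_gap: 22.6
grip_force: 39.2
```

```bash
python3 -m handwheel '[[-1,0,0,-1,0,0,0],[-1,0,0,-2.5,0,0,0],[-1,0,0,-3,0,0,0],[-1,0,0,0,0,0,0]]'
python3 - <<'E'
from h import *
print(sense()["tool_pos"]);togo([503,-228,170])
E
```

```text
time: 4.67
tool_pos: [598.0, -2.3, 184.7]
tcp_rot: [179.8, 0.5, 156.6]
ft_force: [1.8, -0.2, -0.5]
finger_gap: 22.3
grip_force: 39.8
[598.04950077  -2.30631623 184.66454668]
shift cm [ -0.213 -24.492   1.398] dist 24.53
```

```bash
python3 -m handwheel '[[-1,-0.03,-3.06,0,0,0,0],[-1,-0.03,-3.06,0,0,0,0],[-1,-0.03,-3.06,0,0,0,0],[-1,-0.03,-3.06,0,0,0,0],[-1,-0.03,-3.06,0.4,0,0,0],[-1,-0.03,-3.06,0.4,0,0,0],[-1,-0.03,-3.06,0.4,0,0,0],[-1,0,-3.06,0.4,0,0,0],[-1,0,0,0,0,0,0],[-1,0,0,0,0,0,0]]'
python3 - <<'E'
from h import *
s=snapshot("wrist");save(s,"w4")
for r in place_of(s,"dish")[:2]: print(round(r["conf"],2),np.round(r["location"],1),np.round(proj(s,r["location"])))
for r in place_of(s,"cap")[:2]: print("cap",round(r["conf"],2),np.round(r["location"],1),np.round(proj(s,r["location"])))
print(sense()["tool_pos"])
t=snapshot("side")
for r in place_of(t,"dish")[:3]: print(round(r["conf"],2),np.round(r["location"],1),np.round(proj(t,r["location"])))
for r in place_of(t,"socket_mouth")[:2]: print("mouth",round(r["conf"],2),np.round(r["location"],1),np.round(proj(t,r["location"])))
E
```

```text
time: 5.5
tool_pos: [498.9, -228.9, 161.4]
tcp_rot: [180.0, -0.0, 156.5]
ft_force: [-0.2, 0.4, -1.7]
finger_gap: 22.7
grip_force: 39.9
0.94 [431.2 -37.2  -0. ] [477.  16.]
cap 0.62 [ 497.6 -225.5  122.4] [287. 242.]
[ 500.14582952 -226.92207948  161.69656313]
0.63 [ 5.041e+02 -2.272e+02 -4.000e-01] [267. 303.]
0.63 [431.1 -38.   -2.7] [234. 259.]
0.57 [326.7 241.4   1.3] [201. 213.]
mouth 0.61 [5.934e+02 2.000e-01 8.210e+01] [308. 215.]
mouth 0.37 [ 5.054e+02 -2.286e+02 -2.000e-01] [268. 303.]
```

View pics/w4.png

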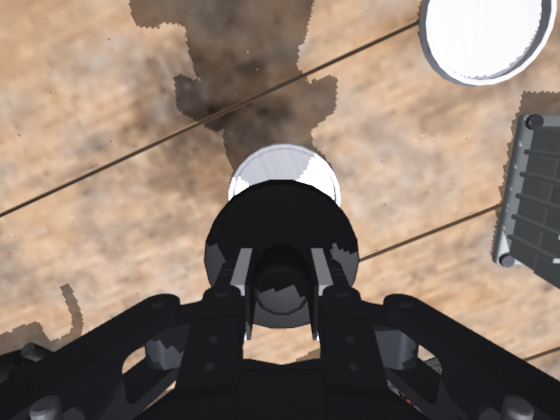

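The held cap is at about (281,250). Behind it the dish rim shows with left edge at about 229, right edge at 341 and top at 144. I'll fit the rim circle to that.

```bash
python3 - <<'E'
from h import *
from scipy.optimize import least_squares
s=snapshot("wrist"); m=cv2.imread('pics/w4.png')
g=s["image"]
p=np.linspace(0,2*np.pi,361)
def rim(c): return np.array([proj(s,[c[0]+47*np.cos(a),c[1]+47*np.sin(a),14]) for a in p])
def f(c):
    q=rim(c); return [q[:,0].min()-228.5,q[:,0].max()-341.5,q[:,1].min()-144.5]
r=least_squares(f,[503,-228],diff_step=1e-3);print(r.x,r.fun)
# cap: skirt bottom/top extents
mm=trace(s,"cap")
print([ (o["conf"],np.nonzero(o["pixels"])[1].min(),np.nonzero(o["pixels"])[1].max(),np.nonzero(o["pixels"])[0].min()) for o in mm[:1]])
z=sense()["tool_pos"];print(z)
def cap(c):
    q=np.array([proj(s,[c[0]+37*np.cos(a),c[1]+37*np.sin(a),zz]) for a in p for zz in (z[2]-37.6,z[2]-21.6)]);return [q[:,0].min()-204.5,q[:,0].max()-357.5,q[:,1].min()-180]
r2=least_squares(cap,[500,-228],diff_step=1e-3);print("cap",r2.x,r2.fun)
togo([r.x[0]-r2.x[0]+z[0],r.x[1]-r2.x[1]+z[1],60])
E
```

```text
[ 504.43029443 -225.82132544] [ 0.08475198 -0.08472661 -0.0070951 ]
[(0.57, np.int64(204), np.int64(359), np.int64(179))]
[ 500.11045473 -226.84086143  161.45076021]
cap [ 501.30966294 -227.90117754] [-1.58183951  1.58116461  0.20439567]
shift cm [-0.202  0.314 10.145] dist 10.15
```

```bash
python3 -m handwheel '[[-1,-0.2,0.3,2,0,0,0],[-1,0,0,2.7,0,0,0],[-1,0,0,2.7,0,0,0],[-1,0,0,2.2,0,0,0],[-1,0,0,0.8,0,0,0],[-1,0,0,0.4,0,0,0],[-1,0,0,0,0,0,0],[-1,0,0,0,0,0,0]]'
```

```text
time: 6.57
tool_pos: [503.7, -226.0, 54.7]
tcp_rot: [-180.0, 0.1, 156.6]
ft_force: [-0.5, -0.3, -0.2]
finger_gap: 22.5
grip_force: 39.9
```

```bash
python3 - <<'E'
from h import *
s=snapshot("wrist");save(s,"w5"); print(sense()["tool_pos"],sense()["ft_force"])
E
```

```text
[ 504.00872764 -226.23486616   55.16980118] [ 0.01995871 -0.22999552 -0.34528715]
```

View pics/w5.png

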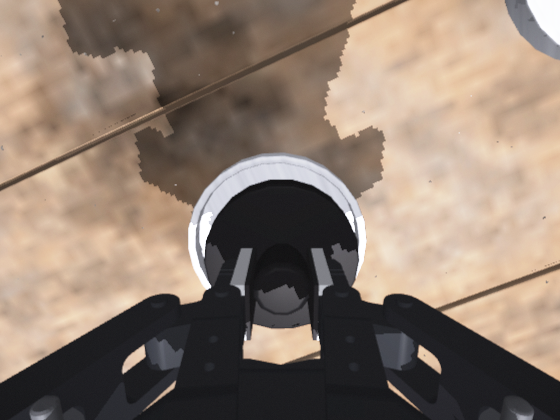

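Dish rim spans 188 to 366 with its top at 153. The cap spans 205 to 358, so it is about 2 mm off sideways. I'll check with a fit.

```bash
python3 - <<'E'
from h import *
from scipy.optimize import least_squares
s=snapshot("wrist");z=sense()["tool_pos"];p=np.linspace(0,2*np.pi,181)
def ext(c,r,zs):
    q=np.array([proj(s,[c[0]+r*np.cos(a),c[1]+r*np.sin(a),k]) for a in p for k in zs]);return np.array([q[:,0].min(),q[:,0].max(),q[:,1].min()])
d=least_squares(lambda c:ext(c,47,[14])-[188.5,366,153],[503,-228],diff_step=1e-3)
k=least_squares(lambda c:ext(c,37,[z[2]-37.6,z[2]-21.6])-[204.5,358,180],[503,-228],diff_step=1e-3)
print(d.x,d.fun,k.x,k.fun,Rt().T@np.array([*(d.x-k.x),0]))
E
```

```text
[ 501.70427981 -228.24751657] [-0.52972783  0.52979736  0.06956676] [ 505.1167231  -227.40781858] [-1.42320043  1.42026667  0.185495  ] [ 2.79982646 -2.12385775 -0.00786986]
```

```bash
python3 -m handwheel '[[-1,0.2,-0.2,0,0,0,0],[-1,0,0,0.5,0,0,0],[-1,0,0,0.4,0,0,0],[-1,0,0,0.2,0,0,0],[-1,0,0,0.15,0,0,0],[-1,0,0,0.1,0,0,0],[-1,0,0,0,0,0,0]]'
```

```text
time: 7.25
tool_pos: [500.1, -226.8, 41.6]
tcp_rot: [-180.0, -0.0, 156.6]
ft_force: [-8.4, 5.0, 17.7]
finger_gap: 22.3
grip_force: 41.7
```

```bash
python3 -m handwheel '[[-1,0,0,-0.1,0,0,0],[0.2,0,0,0,0,0,0],[0.2,0,0,0,0,0,0],[0.2,0,0,0,0,0,0],[0.2,0,0,-1,0,0,0],[0.2,0,0,-3,0,0,0],[0.2,0,0,-3,0,0,0],[1,0,0,-3.5,0,0,0],[1,0,0,0,0,0,0]]'
python3 - <<'E'
from h import *
s=snapshot("wrist");save(s,"w6")
for r in place_of(s,"cap")[:1]+place_of(s,"dish")[:1]: print(round(r["conf"],2),np.round(r["location"],1),np.round(proj(s,r["location"])))
print(sense()["tool_pos"]);togo([596,-1,220])
E
```

```text
time: 8.0
tool_pos: [504.0, -228.8, 154.5]
tcp_rot: [-179.9, 0.7, 156.6]
ft_force: [1.3, -1.3, 1.6]
finger_gap: 73.5
grip_force: 0.0
0.61 [ 500.4 -224.7    3.2] [285. 189.]
0.69 [435.  -34.4  -1.5] [487.   8.]
[ 500.4627251  -226.87201609  146.69231684]
shift cm [ 0.176 24.523 -7.335] dist 25.60
```

View pics/w6.png

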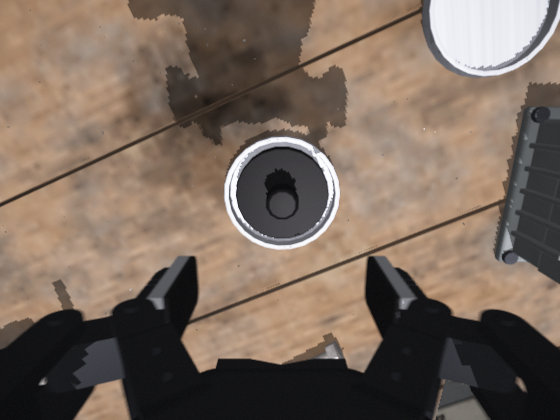

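The cap sits centred and upright in the dish at (282,193). Now to the hub, to look at the socket.

```bash
python3 -m handwheel '[[1,0,3.06,-1.2,0,0,0],[1,0,3.06,-1.2,0,0,0],[1,0.03,3.06,-1.2,0,0,0],[1,0.03,3.06,-1.2,0,0,0],[1,0.03,3.06,-1.2,0,0,0],[1,0.03,3.06,-0.3,0,0,0],[1,0.03,3.06,0,0,0,0],[1,0.03,3.06,0,0,0,0],[1,0,0,0,0,0,0],[1,0,0,0,0,0,0]]'
python3 - <<'E'
from h import *
s=snapshot("wrist");save(s,"w7");print(sense()["tool_pos"])
np.savez('w7.npz',**{k:s[k] for k in("R","t","intrinsics","image")})
for r in place_of(s,"socket_mouth")[:2]: print(round(r["conf"],2),np.round(r["location"],1),np.round(proj(s,r["location"])))
c=atz(s,proj(s,[594,-1,88]),88)
# rectify: 5 px/mm of plane z=88, 80mm square centered (594.5,-1)
def rect(s,cx,cy,z,h,k):
    w=[(cx-h,cy-h),(cx+h,cy-h),(cx+h,cy+h),(cx-h,cy+h)]
    src=np.float32([proj(s,[*p,z]) for p in w]);dst=np.float32([(0,0),(2*h*k,0),(2*h*k,2*h*k),(0,2*h*k)])
    return cv2.warpPerspective(s["image"][:,:,::-1].copy(),cv2.getPerspectiveTransform(src,dst),(2*h*k,2*h*k),flags=cv2.INTER_CUBIC)
cv2.imwrite('pics/hub.png',rect(s,594,-1,88,40,7))
E
```

```text
time: 8.98
tool_pos: [594.8, 0.4, 206.7]
tcp_rot: [-179.9, -0.2, 156.8]
ft_force: [-0.4, -0.8, 0.5]
finger_gap: 85.4
grip_force: 0.0
[594.57891421  -0.78770782 206.87149073]
0.71 [595.9   1.1  87.3] [284. 208.]
```

View pics/hub.png

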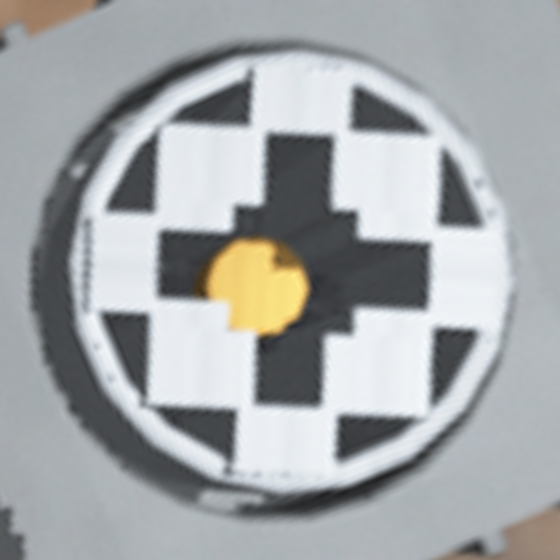

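Rectified hub (7 px/mm): the cross centre is at about (294.5,269.3), so roughly x 596.1, y −2.5. The arms are turned about +2° from world axes. Going on to the stub, with one second view of the hub on the way.

```bash
python3 - <<'E'
from h import *
togo([459,227,190])
E
python3 -m handwheel '[[1,2,1.6,0,0,0,0],[1,2,1.6,0,0,0,0],[1,0,0,0,0,0,0]]'
python3 - <<'E'
from h import *
s=snapshot("wrist");print(sense()["tool_pos"]); a=dict(np.load('w7.npz'))
np.savez('w8.npz',**{k:s[k] for k in("R","t","intrinsics","image")})
for q in ((596.07,-2.53),):
  print(proj(a,[*q,88]),proj(s,[*q,88]))
w=[(554,-42),(634,-42),(634,38),(554,38)]
src=np.float32([proj(s,[*p,88]) for p in w]);dst=np.float32([(0,0),(560,0),(560,560),(0,560)])
i=cv2.warpPerspective(s["image"][:,:,::-1].copy(),cv2.getPerspectiveTransform(src,dst),(560,560),flags=cv2.INTER_CUBIC)
# network-free: find bright hub face blob
g=cv2.cvtColor(i,cv2.COLOR_BGR2GRAY);cv2.imwrite('pics/hub2.png',i)
j=cv2.imread('pics/hub.png',0)
def cross(j):
    b=(j>215).astype(np.uint8);n,l,st,c=cv2.connectedComponentsWithStats(b);k=1+np.argmax(st[1:,4]);
    h=cv2.convexHull(np.argwhere(l==k)[:,::-1].astype(np.int32));return cv2.minEnclosingCircle(h),cv2.fitEllipse(h)
print(cross(j));print(cross(g))
togo([459,227,190])
E
```

```text
shift cm [21.501 15.613  1.756] dist 26.63
time: 9.33
tool_pos: [569.4, 45.7, 208.0]
tcp_rot: [180.0, -0.2, 156.6]
ft_force: [0.3, 0.2, 0.1]
finger_gap: 85.2
grip_force: 0.0
[570.27284336  44.24105603 208.21513193]
[279.44643863 210.25020638] [239.31354459 260.18128583]
(((292.61932373046875, 271.57470703125), 215.86329650878906), ((292.9818420410156, 271.5981140136719), (428.55841064453125, 429.05242919921875), 51.10227966308594))
(((293.16046142578125, 280.3096923828125), 214.90232849121094), ((297.8857421875, 277.85687255859375), (410.6501770019531, 430.5494384765625), 158.08889770507812))
shift cm [17.455 12.373  1.84 ] dist 21.47
```

```bash
python3 -m handwheel '[[1,2.49,1.77,0,0,0,0],[1,2.49,1.77,0.2,0,0,0],[1,2.49,1.77,0.2,0,0,0],[1,2.49,1.77,0.2,0,0,0],[1,2.49,1.77,0.2,0,0,0],[1,2.49,1.77,0.2,0,0,0],[1,2.49,1.77,0.2,0,0,0],[1,0,0,0,0,0,0],[1,0,0,0,0,0,0]]'
python3 - <<'E'
from h import *
s=snapshot("wrist");print(sense()["tool_pos"]);save(s,"w9")
np.savez('w9.npz',**{k:s[k] for k in("R","t","intrinsics","image")})
for q in("stub","stand"):
  for r in place_of(s,q)[:1]: print(q,round(r["conf"],2),np.round(r["location"],1),np.round(proj(s,r["location"])))
i=s["image"][:,:,::-1].copy()
u,v=proj(s,[459,227,60]).astype(int);cv2.imwrite('pics/stub.png',cv2.resize(i[v-70:v+70,u-70:u+70],(560,560),interpolation=cv2.INTER_CUBIC));print(u-70,v-70)
E
```

```text
time: 10.13
tool_pos: [460.4, 226.6, 196.5]
tcp_rot: [-180.0, 0.0, 156.7]
ft_force: [-0.5, -0.0, 0.5]
finger_gap: 85.5
grip_force: 0.0
[460.99892586 225.91644996 196.64637815]
stub 0.83 [459.3 226.8  46. ] [282. 196.]
211 129
```

View pics/stub.png

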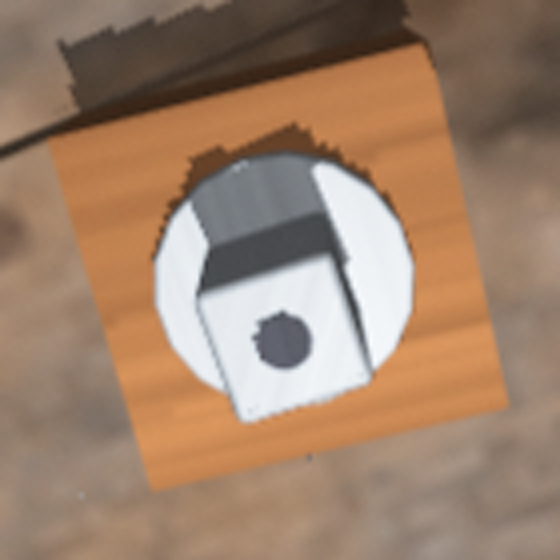

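Stub crop: square head top with corners (200,293), (335,256), (373,379) and (243,422). The collar is centred at about (284,275).

```bash
python3 - <<'E'
from h import *
s=dict(np.load('w9.npz'))
C=[(200,293),(335,256),(373,379),(243,422)]
P=np.array([atz(s,(211+(u+.5)/4-.5,129+(v+.5)/4-.5),93)[:2] for u,v in C])
print(P,P.mean(0))
for i in range(4):
    d=P[(i+1)%4]-P[i];print(np.linalg.norm(d),np.degrees(np.arctan2(d[1],d[0]))%90)
print("collar",atz(s,(211+284/4,129+275/4),53))
print(sense()["joint_pos"])
E
```

```text
[[447.36824703 215.70203953]
 [450.59007881 239.96596949]
 [473.96971127 237.51085011]
 [472.24924813 212.97331813]] [461.04432131 226.53804431]
24.47689720989191 82.4363529349847
23.508186333778514 84.00528174476854
24.597773661738874 85.98923749915375
25.030184493588177 83.74133365617755
collar [459.53727741 226.78215512  53.        ]
[ 2.03395134e+01 -4.27237963e+00  1.02645977e+02 -3.75184993e-02
  8.16162555e+01 -4.62002721e+01]
```

```bash
python3 -m handwheel '[[1,0,0,0.4,0,0,-0.101],[1,0,0,0.4,0,0,-0.101],[1,0,0,0.4,0,0,-0.102],[1,0,0,0,0,0,0],[1,0,0,0,0,0,0]]'
python3 - <<'E'
from h import *
s=snapshot("wrist");st=sense();print(st["tool_pos"],st["tcp_rot"])
r=place_of(s,"stub")[:1];print(r[0]["conf"],r[0]["location"])
# head top corners by bright quad near prediction
i=s["image"][:,:,::-1].copy();c=proj(s,[460.4,226.6,93])
w=[(440,207),(480,207),(480,247),(440,247)]
M=cv2.getPerspectiveTransform(np.float32([proj(s,[*p,93]) for p in w]),np.float32([(0,0),(400,0),(400,400),(0,400)]))
g=cv2.cvtColor(cv2.warpPerspective(i,M,(400,400),flags=cv2.INTER_CUBIC),cv2.COLOR_BGR2GRAY)
np.save('g.npy',g)
print(g[::16,::16])
togo([460.4,226.6,76],174)
E
```

```text
time: 10.7
tool_pos: [461.2, 225.7, 184.6]
tcp_rot: [-180.0, -0.0, 173.8]
ft_force: [-0.6, 1.2, 0.1]
finger_gap: 85.5
grip_force: 0.0
[461.20244897 225.97988998 184.9257129 ] [-1.79990300e+02  3.95507092e-03  1.73759289e+02]
0.9 [458.8, 228.6, 48.2]
[[147 211 242 241 241 241 241 241 241 241 241 242 239 209 150 158 166 161
  165 163 157 149 152 152 145]
 [239 239 239 239 240 240 241 241 242 242 242 242 242 243 231 166 165 161
  164 163 158 151 152 153 148]
 [238 238 238 238 238 238 239 240 240 241 242 242 243 243 244 244 198 161
  161 164 157 151 151 153 149]
 [239 240 240 241 242 242 242 243 244 244 245 245 246 245 246 247 246 205
  156 159 159 152 150 153 148]
 [242 242 242 243 244 242 231 232 237 221 199 165 174 173 182 186 181 183
  200 208 196 152 150 154 149]
 [237 237 239 223 126 141 206 216 225 228 229 234 239 239 241 240 240 240
  242 222 220 151 149 152 150]
 [224 134  83  76  74 184 239 238 238 238 239 240 240 239 238 238 240 242
  242 219 227 146 149 153 150]
 [ 95  77  78  78  74 171 237 238 237 239 239 239 238 237 237 241 241 241
  241 242 232 151 148 152 151]
 [ 87  76 
[... 1151 characters left out ...]
 82  73  74  76  74 150 233 235 236 233 235 232 228 220 210 205 195
  189 185 178 167 157 151 145]
 [163 138 147 157 145 103 134 177 174 173 178 181 186 197 207 222 235 244
  242 164 154 161 158 150 147]
 [239 239 239 239 240 242 240 245 246 244 242 241 242 242 242 243 243 243
  179 164 159 159 159 153 146]
 [237 237 238 238 239 239 239 240 240 240 241 241 240 240 241 240 241 166
  154 163 159 159 160 153 147]
 [236 237 236 237 236 237 237 236 237 236 237 237 237 238 238 237 165 138
  151 162 161 157 160 154 147]
 [231 234 234 235 235 236 236 237 236 238 238 238 239 239 234 172 146 139
  146 162 161 158 161 155 148]]
shift cm [ 0.085  0.029 10.908] dist 10.91 rotvec [ 0.      0.0003 -0.0035]
```

```bash
python3 -m handwheel '[[1,0,0,2.7,0,0,-0.015],[1,0,0,2.7,0,0,0],[1,0,0,2.7,0,0,0],[1,0,0,2.4,0,0,0],[1,0,0,0.4,0,0,0],[1,0,0,0,0,0,0],[-1,0,0,0,0,0,0],[-1,0,0,0,0,0,0],[-1,0,0,0,0,0,0],[-1,0,0,0,0,0,0],[-1,0,0,0,0,0,0],[-1,0,0,0,0,0,0]]' 70
python3 - <<'E'
from h import *
st=sense();print(st["tool_pos"],st["tcp_rot"],st["ft_force"],st["wrist_torque"])
E
```

```text
time: 11.8
tool_pos: [461.5, 227.3, 77.1]
tcp_rot: [179.9, 0.1, 174.9]
ft_force: [-0.3, -0.3, 6.5]
finger_gap: 24.8
grip_force: 69.7
[461.54997109 227.2510661   77.11183628] [1.79943807e+02 1.17708965e-01 1.74911289e+02] [-0.27012107 -0.34137742  6.53695077] [-0.10769805  0.22890091 -0.00173133]
```

```bash
python3 -m handwheel '[[-1,0,0,-1.5,0,0,0],[-1,0,0,-3,0,0,0],[-1,0,0,-3,0,0,0],[-1,0,0,-2,0,0,0],[-1,0,0,0,0,0,-0.06],[-1,0,0,0,0,0,-0.064],[-1,0,0,0,0,0,0],[-1,0,0,0,0,0,0]]'
python3 - <<'E'
from h import *
st=sense();print(st["tool_pos"],st["tcp_rot"],st["ft_force"])
togo([596,-2.2,165],182)
E
```

```text
time: 12.47
tool_pos: [460.2, 226.7, 170.4]
tcp_rot: [-180.0, -0.0, -178.1]
ft_force: [-0.1, 1.0, -2.0]
finger_gap: 25.2
grip_force: 69.8
[460.24469771 226.73244084 170.38969903] [-1.79981820e+02 -4.59822388e-02 -1.78092784e+02] [-0.14252978  1.01464347 -2.04194302]
shift cm [-12.807 -23.332   0.536] dist 26.62 rotvec [-0.0003 -0.0008 -0.0016]
```

```bash
python3 -m handwheel '[[-1,-1.6,-2.92,0,0,0,0],[-1,-1.6,-2.92,0,0,0,0],[-1,-1.6,-2.92,0,0,0,0],[-1,-1.6,-2.92,0,0,0,0],[-1,-1.6,-2.92,0,0,0,0],[-1,-1.6,-2.92,0,0,0,0],[-1,-1.6,-2.92,0,0,0,0],[-1,-1.6,-2.92,0,0,0,0],[-1,0,0,0,0,0,0],[-1,0,0,0,0,0,0],[-1,0,0,0,0,0,0]]'
python3 - <<'E'
from h import *
from scipy.optimize import least_squares
s=snapshot("wrist");st=sense();z=st["tool_pos"];print(z,st["tcp_rot"],st["ft_force"],st["wrist_torque"])
save(s,"w10")
o=trace(s,"stub")
for q in o[:2]:
    ys,xs=np.nonzero(q["pixels"]);print(q["conf"],xs.min(),xs.max(),ys.min(),ys.max())
p=np.linspace(0,2*np.pi,181)
def ext(c,r,zs):
    q=np.array([proj(s,[c[0]+r*np.cos(a),c[1]+r*np.sin(a),k]) for a in p for k in zs]);return np.array([q[:,0].min(),q[:,0].max(),q[:,1].min()])
print("pred at tcp",ext(z[:2],27,[z[2]-32.1,z[2]-24.1]), "mouth pred px",proj(s,[596,-2.2,88]))
# side/top views of the hub & stub
for n in("top","side"):
    t=snapshot(n)
    o=trace(t,"stub");print(n,proj(t,[596,-2.2,88]),proj(t,[*z[:2],z[2]-28]))
    for q in o[:1]:
        ys,xs=np.nonzero(q["pixels"]);print(q["conf"],xs.min(),xs.max(),ys.min(),ys.max())
togo([596,-2.2,165],182)
E
```

```text
time: 13.38
tool_pos: [596.2, -2.0, 169.8]
tcp_rot: [180.0, -0.1, -178.1]
ft_force: [-1.1, -0.2, -2.1]
finger_gap: 24.9
grip_force: 69.8
[596.07067126  -1.46045285 170.02456613] [ 1.79968112e+02 -8.98407143e-02 -1.78029448e+02] [-0.16879521  0.83500896 -2.13029595] [ 0.03215453  0.02604862 -0.01158535]
0.96 226 337 201 332
pred at tcp [227.77307687 340.37473048 200.54805086] mouth pred px [282.22331166 222.23000924]
top [285.6384961  191.10804999] [284.89169149 186.09495535]
0.49 274 297 188 198
side [309.43637999 213.30526053] [309.73247356 189.57562203]
0.8 296 321 183 206
shift cm [ 0.054 -0.1    0.584] dist 0.60 rotvec [ 0.0001 -0.      0.0013]
```

```bash
python3 -m handwheel '[[-1,0,0,0.8,0,0,0],[-1,0,0,0.6,0,0,0],[-1,0,0,0.4,0,0,0],[-1,0,0,0.2,0,0,0],[-1,0,0,0.2,0,0,0],[-1,0,0,0.1,0,0,0],[-1,0,0,0,0,0,0]]'
python3 - <<'E'
from h import *
st=sense();print(st["tool_pos"],st["tcp_rot"],st["ft_force"],st["wrist_torque"])
E
```

```text
time: 14.27
tool_pos: [596.7, -2.1, 147.5]
tcp_rot: [180.0, -0.0, -178.0]
ft_force: [0.7, 0.3, -2.4]
finger_gap: 25.0
grip_force: 69.9
[596.67162291  -2.09820057 147.50893912] [ 1.79997925e+02 -2.03630730e-02 -1.77988477e+02] [ 0.74506176  0.28103968 -2.43427624] [ 0.05003751 -0.00513202 -0.01368427]
```

```bash
python3 -m handwheel '[[-1,0,0,0.2,0,0,0],[-1,0,0,0.2,0,0,0],[-1,0,0,0.2,0,0,0],[-1,0,0,0.2,0,0,0],[-1,0,0,0,0,0,0]]'
python3 - <<'E'
from h import *
st=sense();print(st["tool_pos"],st["tcp_rot"],st["ft_force"],st["wrist_torque"])
E
```

```text
time: 14.68
tool_pos: [596.5, -2.0, 139.2]
tcp_rot: [180.0, -0.0, -178.0]
ft_force: [-0.7, -0.1, -1.7]
finger_gap: 25.1
grip_force: 70.0
[596.4681615   -2.04984373 139.16978122] [ 1.79996171e+02 -4.40325246e-02 -1.77982959e+02] [-0.69194046 -0.09448148 -1.74590106] [-0.00967353 -0.06509948  0.00101902]
```

```bash
python3 -m handwheel '[[-1,0,0,0.4,0,0,0],[-1,0,0,0.4,0,0,0],[-1,0,0,0.4,0,0,0],[-1,0,0,0.3,0,0,0],[-1,0,0,0.2,0,0,0],[-1,0,0,0.1,0,0,0],[-1,0,0,0.1,0,0,0],[-1,0,0,0,0,0,0]]' 100
python3 - <<'E'
from h import *
st=sense();print(st["tool_pos"],st["tcp_rot"],st["ft_force"],st["wrist_torque"])
E
```

```text
time: 15.35
tool_pos: [597.0, -2.0, 121.3]
tcp_rot: [180.0, 0.0, -178.0]
ft_force: [-2.2, 1.0, 5.3]
finger_gap: 24.7
grip_force: 101.2
[597.0379322   -2.02071892 121.270705  ] [ 1.79999026e+02  3.57324905e-02 -1.77981761e+02] [-2.16632672  1.01331804  5.30343249] [ 0.22047712  0.29597202 -0.03537233]
```

```bash
python3 -m handwheel '[[-1,0,0,0.08,0,0,0],[-1,0,0,0.07,0,0,0],[-1,0,0,0,0,0,0]]';python3 -m handwheel '[[-1,0,0,0.08,0,0,0],[-1,0,0,0,0,0,0],[-1,0,0,0,0,0,0]]'
```

```text
time: 15.6
tool_pos: [597.1, -2.1, 120.2]
tcp_rot: [-180.0, 0.0, -178.0]
ft_force: [-3.8, 0.7, 8.2]
finger_gap: 24.6
grip_force: 102.1
time: 15.85
tool_pos: [597.1, -2.0, 120.2]
tcp_rot: [-180.0, 0.0, -178.0]
ft_force: [-6.1, 1.1, 13.1]
finger_gap: 24.4
grip_force: 102.8
```

```bash
python3 -m handwheel '[[-1,0,0,0.1,0,0,0],[-1,0,0,0,0,0,0],[-1,0,0,0,0,0,0],[-1,0,0,0,0,0,0],[-1,0,0,0,0,0,0]]'
python3 - <<'E'
from h import *
for n in("side","top"):
    s=snapshot(n)
    for q in("stub","cap","dish","nut","bearing","bolt"):
        for r in place_of(s,q)[:1 if q!="dish" else 3]: print(n,q,round(r["conf"],2),np.round(r["location"]))
st=sense();print(st["tool_pos"],st["ft_force"],st["grip_force"],st["time"])
E
```

```text
time: 16.27
tool_pos: [597.1, -2.0, 120.2]
tcp_rot: [-180.0, 0.1, -178.0]
ft_force: [-9.7, 1.7, 19.7]
finger_gap: 24.7
grip_force: 103.7
side stub 0.7 [597.  -4.  86.]
side cap 0.71 [ 500. -225.    4.]
side dish 0.95 [433. -35.   1.]
side dish 0.84 [ 504. -228.    2.]
side dish 0.59 [326. 240.   0.]
side bolt 0.47 [ 672. -282.   -2.]
top stub 0.68 [599.  -2.  88.]
top cap 0.92 [ 500. -226.    2.]
top dish 0.9 [434. -36.  -1.]
top dish 0.64 [326. 233.   1.]
top dish 0.62 [ 501. -230.   -1.]
top bearing 0.53 [599.  -0.  91.]
top bolt 0.58 [ 672. -280.    1.]
[597.1359158   -2.08740154 120.15509534] [-9.5685417   1.12546704 19.17375561] 103.74195456504822 16.9667
```

The stub is fully home: z is steady at 120.2 while the force keeps rising, and the networks put the collar at about 88 mm. The cap is in the right-hand dish.

```bash
python3 -c "
from bench import hand_in
print(hand_in())"
```

```text
the job is handed in; nothing more can be done
None
```

The job is handed in: the cap sits upright in the right-hand dish, and the stub shaft is fully home in the hub, still gripped and held down with about 20 N, at about 17 s of the 61 s allowed.

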